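Stack the parts tray on the docked tray

TASK

Pick up the loose parts tray by its carrying handle, with its terminal strip and nut in it, and stack it on the tray that stands in the docking frame, so that all four corner lugs drop fully home into the corner sockets and it sits level. The docked tray has play in its frame, so feel for the sockets with light pressure and never force the trays together (25 N at most). Let go of the tray, keep its contents inside and leave the other things on the bench where they are.

Things in the scene. Friction and masses are not known exactly. Their poses are not given: they have to be found in the camera images.
- stack_tray: Loose grey plastic parts tray, 140 (its x) x 96 mm (its y), 0.35 to 0.6 kg with contents. Origin: centre of the plane of its lugs' feet, on which it stands; z up. Underside at z = 10 mm, wall rims at 45 mm, handle top at 86 mm. Looks the same turned half round; either way round is right.
- tray_handle (a point): Middle of the loose tray's carrying handle, 74 mm above the tray's origin: a straight level bar along the tray's x, 118 mm long, 14 mm thick (y), 24 mm high (z), free on both sides. Grasp it here, across y. Axes as the tray's.
- tray_lug (a point): Centre of the foot of one of the four round lugs under the loose tray, at x = y = + in the tray's frame; the lugs are at x = +-56, y = +-34 mm, 14 mm diameter, 10 mm long, the lowest 2 mm tapering to 12.4 mm diameter.
- dock: Low dark steel docking frame fixed to the bench, 176 (its x) x 132 mm (its y), lip 16 mm high. Origin: centre of its underside, z up. In it stands the docked tray, grey plastic, 140 x 96 mm, no handle, always square to the frame. Forces on dock include the docked tray. With the lugs fully seated the loose tray's origin is at z = 36 mm in this frame.
- dock_top (a point): Point over the frame's centre, fixed to the frame, at the height of the docked tray's rim and corner post tops (46 mm above the dock's origin). The docked tray's own centre may be up to 10 mm off it along the frame's x and, independently, its y: not measured, has to be seen or felt. Pushed sideways with over about 10 N that tray slides (stops at 10.5 mm).
- dock_socket (a point): Where the docked tray's socket at x = y = + would be if it stood central (it may be 10 mm off in x and y): at x = 56, y = 34 mm from the frame's centre, on the post tops. Each of four corner posts (28 x 28 mm, at x = +-56, y = +-34 mm from the docked tray's centre) has a socket in its top, 17 x 17 mm square, 13 mm deep, open above.
- aisle (a point): Fixed point on the bench midway between two tall white fixed machines, on the line of their front faces (x = 0.51 m). They stand 0.28 m high, from here away from the robot for 0.27 m, sides 0.19 m to the left and to the right of this point (fittings stick out 40 mm). Both trays stand between them: come in from the front or from above, not across the machines.
- terminal_strip: White four-way terminal strip, 18 x 47 x 15 mm, lies on the floor of the loose tray on one side of the handle; origin at the centre of its underside.
- hex_nut: Hexagon nut, 19 x 21 x 10 mm, lies on the floor of the loose tray on the other side of the handle; origin at the centre of its underside.
- rivet_jar: Bystander: upright jar, 44 mm diameter, 105 mm high; origin at the centre of its underside.
- tape_measure: Bystander: yellow and black tape measure, 34 x 84 x 65 mm; origin at the centre of its underside.
- capacitor: Bystander: upright motor capacitor, 35 mm diameter, 74 mm high; origin at the centre of its underside.

How it is judged:
By the outcome, as a careful person would: the job done as asked, in the order asked, and still so for the second after the job is handed in, with the robot touching nothing.
It also fails if it takes over 72 s, if anything falls off the work surface, if the arm or the gripper's body presses on something with over 40 N, if the wrist force passes 120 N, or if a joint passes its speed limit or range.

ROBOT

A 6-joint arm with a two-finger parallel gripper is mounted at the origin on a cart in front of the work surface, level with it; the furniture and walls round the work are solid. World frame = base frame: x ahead of the robot, y to its left, z up, the work surface at z = 0. Lengths are in m, angles in rad, forces in N, time in s.
With the tool pointing down it reaches from about 0.25 to 0.725 m from the base axis. Payload 4 kg.
Tool frame: the origin (TCP) lies midway between the tips of the shut fingers; the grasp point (between the pads) lies 19 mm behind it; z points along the fingers, y is the line along which they close (so a half turn about z gives the same grasp; the last joint's range is limited). The gripper opens to 85 mm and grips with 20 to 120 N. Pads are 22 mm wide; open, the fingers measure 114 mm over their backs; the gripper's body (76 mm by 85 mm) begins 54 mm behind the grasp point. The pads swing forward as they close: fully open they stand 13 mm farther back than shut.
Start: joints at [-1.337, 0.241, 0.005, 1.335, 0, 1.571], TCP at [0.116, -0.486, 0.231] pointing down, gripper open.
Joint ranges: [-2.72, 2.72], [-1.05, 1.87], [-1.09, 1.28], [-1.99, 2.15], [-1.42, 1.44], [-3.14, 3.14]. Speed limits (rad/s): [2.79, 2.79, 3.14, 3.14, 3.14, 3.14].

INTERFACE

Orientations are given as a unit quaternion [x, y, z, w].
In Python, from rig import status, cams, ticket gives the robot as it stands. The module is installed in compiled form; this text tells all that it offers.
- The arm moves only by the tool servo_tool, never from a script. Its argument "commands" is a list that holds one entry, the list of rows, each a list of 5 numbers: the finger opening in cm, from 0 to 8.54, then the shift along the tool's x, y, z in cm, then the turn about the tool's z in rad. A call has 1 to 8 rows; each row is the pose to reach, as a shift and turn from the pose commanded when the call began, along the tool's axes at that moment; what a row does not reach only later rows make up. A row lasts 1/8 s, in which the tool goes at most 62.5 mm and 10.7 degrees, less where a joint would pass 70% of its speed; a pose out of reach is approached as far as the arm can. A call with a gripper value outside its range is refused whole. The fingers move at their own pace and stop on an object; the grip force is fixed at half the most. Time passes only in rows, so rows that repeat a pose let the fingers close. It gives the time, the measured TCP pose, the force, the opening and the grip force at its end, in the units of the state.
- status.get_state(): the state, without advancing time (a new reading comes with each control period).
- cams.get_image(name): name is "side" or "top" or "wrist"; returns a dict with "image" (420x560x3 uint8, blue, green, red), "range_z" (420x560 float32, m along the optical axis (not along the pixel's ray), 0 where there is no reading), "K" (3x3 intrinsics, pixels), "dist" ([k1, k2, p1, p2, k3] as OpenCV has them; the pictures are not rectified), "T" (4x4, takes a point from camera to world coordinates); the wrist camera has in their place "T_tool_cam" (4x4, takes a point from camera to tool coordinates, whose origin is the TCP and whose axes are the flange's). Camera axes: x right, y down, z forward; pixel columns grow to the right and rows downward; lengths in m; the calibration is good to about 2 mm. A picture is of the moment at which its call begins: read the wrist's pose just before it.
- ticket.close_job(): hands the job in; it is judged then, once.
The state is a dict: "t": time; "joint_pos": joint angles; "joint_velocities": joint speeds; "tau": joint torques, N m; "position": TCP position; "eef_rot": TCP orientation; "contact_force": force on the tool from outside, world axes, zero at the start; "moment": the same for the moment, N m; "width": finger opening in m; "finger_force": force on a finger pad.
Only numpy, scipy, OpenCV 4.12 (cv2) and the standard library are available. Lean on these libraries where they do the work, as an engineer would, in place of code of your own. Each camera call takes 0.05 s, during which the arm holds its last target. There are 200 camera calls.

## Working session

There is one attempt and no reset: what is moved stays moved. The work goes in short steps, Python scripts to look and compute and a tool call to move; the robot and the scene stay as the last step left them, time stands still between calls to the robot, and variables do not carry over. Pictures are saved under pics/ and viewed, at most 10 in all, crops included, and the job is handed in when it is done.

Besides the shell and the picture viewer there is one more tool, called after "Request:" as name(argument=value, ...), one argument or row to a line, values as JSON. servo_tool: Moves the arm, as the interface text tells. Its arguments: {"type":"object","properties":{"commands":{"type":"array","items":{"type":"array","items":{"type":"array","items":{"type":"number"}}}}},"required":["commands"]}

```bash
mkdir -p pics; cat > h.py <<'E'
import numpy as np, cv2
from rig import status, cams
from scipy.spatial.transform import Rotation as R
def tool():
    s=status.get_state(); T=np.eye(4); T[:3,:3]=R.from_quat(s["eef_rot"]).as_matrix(); T[:3,3]=s["position"]; return s,T
def grab(n):
    s,T=tool(); d=cams.get_image(n)
    d["W"]=d["T"] if "T" in d else T@d["T_tool_cam"]
    return d
def rays(d,uv):
    p=cv2.undistortPoints(np.float32(uv).reshape(-1,1,2),d["K"],np.array(d["dist"])).reshape(-1,2)
    return np.c_[p,np.ones(len(p))]
def plane(d,uv,z):
    r=rays(d,uv)@d["W"][:3,:3].T; o=d["W"][:3,3]; return o+r*((z-o[2])/r[:,2])[:,None]
def cloud(d):
    h,w=d["range_z"].shape; u,v=np.meshgrid(np.arange(w),np.arange(h))
    r=rays(d,np.c_[u.ravel(),v.ravel()]); P=r*d["range_z"].reshape(-1,1)
    return (P@d["W"][:3,:3].T+d["W"][:3,3]).reshape(h,w,3)
E
python3 - <<'E'
from h import *
s,T=tool(); print(s); print(T.round(3))
a=grab("top");b=grab("side")
np.savez("s0.npz",**{k+"_"+n:np.array(v) for n,d in(("top",a),("side",b)) for k,v in d.items()})
cv2.imwrite("pics/top0.png",a["image"]);cv2.imwrite("pics/side0.png",b["image"])
print(a["T"].round(3),b["T"].round(3),a["K"])
E
```

```text
{'t': 0.0, 'joint_pos': array([-1.33697510e+00,  2.41423584e-01,  3.71478287e-03,  1.33516876e+00,
        5.26281467e-05,  1.57081510e+00]), 'joint_velocities': array([ 7.28913143e-04,  6.31706392e-05, -1.52771319e-03,  2.75186292e-03,
        1.67627807e-04,  1.12489485e-03]), 'tau': array([ 2.28497277e-05, -3.72313857e+01,  2.52411354e+01,  1.69237331e-02,
        5.74030560e-05, -1.51577694e-06]), 'position': array([ 0.11571906, -0.48578284,  0.23040404]), 'eef_rot': array([ 9.93174294e-01,  1.16635060e-01, -9.52572857e-05, -1.03658000e-03]), 'contact_force': array([-0.13565966,  0.40535995, -0.15721018]), 'moment': array([-0.03592516, -0.03491202,  0.02037115]), 'finger_force': 0.0, 'width': 0.08553689290493786}
[[ 0.973  0.232 -0.     0.116]
 [ 0.232 -0.973  0.002 -0.486]
 [ 0.    -0.002 -1.     0.23 ]
 [ 0.     0.     0.     1.   ]]
[[ 0.029 -0.992  0.121  0.515]
 [-1.    -0.029 -0.    -0.03 ]
 [ 0.004 -0.121 -0.993  1.027]
 [ 0.     0.     0.     1.   ]] [[-0.585  0.698 -0.412  0.951]
 [ 0.811  0.508 -0.292  0.222]
 [ 0.006 -0.505 -0.863  0.809]
 [ 0.     0.     0.     1.   ]] [[453.17257245   0.         280.09682493]
 [  0.         453.17257245 206.1556918 ]
 [  0.           0.           1.        ]]
```

View pics/top0.png

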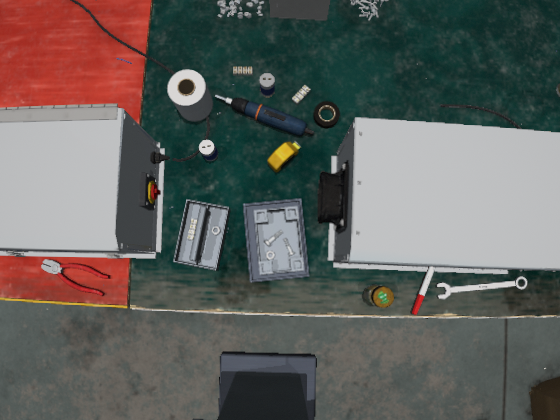

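View pics/side0.png

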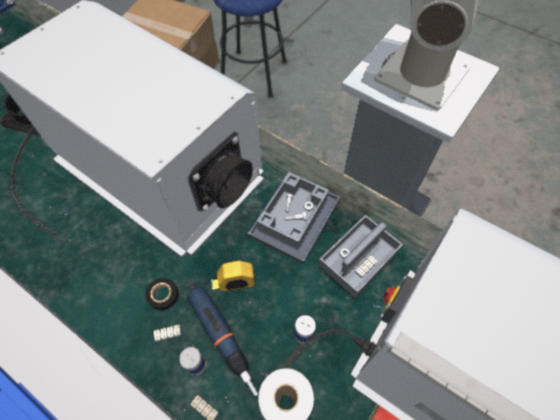

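The top view shows the loose tray at about (201,235) with its handle running near-vertical in the image. The docked tray and frame are at about (277,240), with socketed posts at its corners. In the side view they are at (361,255) and (296,210).

```bash
python3 - <<'E'
from h import *
z=np.load("s0.npz")
for n in("top","side"):
    d={k:z[k+"_"+n] for k in("image","range_z","K","dist","W")}
    C=cloud(d); ok=d["range_z"]>0
    def rep(name,box,lo,hi):
        m=ok&(C[...,2]>lo)&(C[...,2]<hi)&(C[...,0]>box[0])&(C[...,0]<box[1])&(C[...,1]>box[2])&(C[...,1]<box[3])
        P=C[m]; 
        if len(P)<10: print(n,name,"few",len(P));return
        r=cv2.minAreaRect(np.float32(P[:,:2]*1000)); print(n,name,len(P),"z",np.median(P[:,2]).round(4),"rect",np.round(r[0],1),np.round(r[1],1),round(r[2],1))
    print(n,"bench",np.median(C[ok&(abs(C[...,0]-.7)<.05)&(abs(C[...,1]-.05)<.1)][:,2]))
    A=(.35,.60,.08,.24);B=(.35,.62,-.13,.06)
    rep("handle",A,.075,.1); rep("loose rim",A,.037,.055); rep("dock lip",B,.010,.022); rep("docked rim",B,.038,.055); rep("dock all",B,.010,.06)
    # centre px of handle vs plane
    c=cv2.resize(d["image"][170:300,160:330] if n=="top" else d["image"][160:310,235:415],None,fx=4,fy=4,interpolation=cv2.INTER_CUBIC)
    cv2.imwrite(f"pics/c_{n}.png",c[:600,:800])
E
```

```text
top bench -0.00010633120695802134
top handle 309 z 0.085 rect [555.8 143.6] [14.5 89.7] 80.3
top loose rim 242 z 0.0444 rect [553.6 144.3] [ 98.7 107.6] 81.3
top dock lip 1381 z 0.0128 rect [552.1 -23.6] [151.2 132.4] 7.2
top docked rim 485 z 0.0458 rect [559.  -29.4] [132.   96.6] 7.2
top dock all 2136 z 0.0164 rect [552.1 -23.6] [151.2 132.4] 7.2
side bench 0.0004728666011567517
side handle 309 z 0.0858 rect [557.3 146.1] [13.7 86. ] 81.1
side loose rim 317 z 0.0441 rect [553.4 146.1] [ 96. 105.] 81.2
side dock lip 1288 z 0.0127 rect [553.1 -21.1] [151.3 132.7] 7.3
side docked rim 648 z 0.0456 rect [559.3 -26.5] [134.   96.7] 7.1
side dock all 2427 z 0.0203 rect [553.1 -21.1] [151.3 132.7] 7.3
```

View pics/c_top.png

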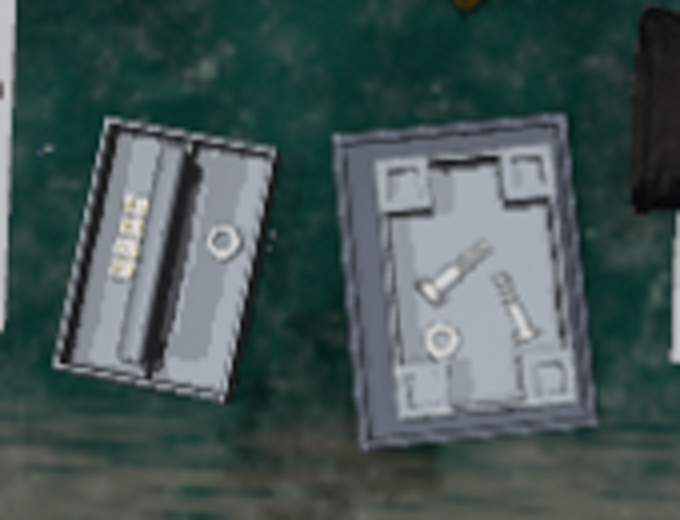

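The crop shows the tray's long axis leaning right going up and the docked tray's leaning left, with the strip and nut on either side of the handle. My boxes cut off the far ends, so I'm measuring again with larger ones.

```bash
python3 - <<'E'
from h import *
z=np.load("s0.npz")
for n in("top","side"):
    d={k:z[k+"_"+n] for k in("image","range_z","K","dist","W")}
    C=cloud(d); ok=d["range_z"]>0
    for name,b,lo,hi in(("handle",(.4,.7,.06,.22),.077,.1),("rim",(.4,.7,.06,.22),.038,.055),("dock",(.4,.7,-.14,.06),.011,.06),("docked",(.4,.7,-.14,.06),.038,.055)):
        m=ok&(C[...,2]>lo)&(C[...,2]<hi)&(C[...,0]>b[0])&(C[...,0]<b[1])&(C[...,1]>b[2])&(C[...,1]<b[3])
        P=C[m];r=cv2.minAreaRect(np.float32(P[:,:2]*1000)); print(n,name,len(P),"z",np.median(P[:,2]).round(4),np.round(r[0],1),np.round(r[1],1),round(r[2],1), P.min(0).round(3),P.max(0).round(3))
# tool offset in tool axes from current pose to handle
s,T=tool()
for h in([.571,.142,.2],[.5,.1,.25]): print((T[:3,:3].T@(np.array(h)-T[:3,3])*100).round(1))
E
```

```text
top handle 392 z 0.085 [569.1 141.5] [ 15.  116.6] 80.2 [0.512 0.126 0.077] [0.626 0.157 0.089]
top rim 368 z 0.0444 [569.  141.9] [ 98.4 139. ] 81.0 [0.494 0.084 0.038] [0.643 0.198 0.052]
top dock 2176 z 0.0184 [563.8 -22.2] [174.7 132.4] 7.3 [ 0.47  -0.096  0.011] [0.656 0.054 0.051]
top docked 613 z 0.0458 [562.  -28.7] [138.3  96.4] 7.5 [ 0.489 -0.085  0.038] [0.636 0.027 0.051]
side handle 434 z 0.0857 [572.3 143.8] [ 13.7 116.5] 81.1 [0.514 0.129 0.077] [0.629 0.159 0.089]
side rim 532 z 0.0442 [571.5 143.2] [ 95.9 141.5] 81.1 [0.495 0.085 0.038] [0.647 0.201 0.055]
side dock 2850 z 0.0247 [565.9 -19.5] [177.  132.7] 7.3 [ 0.471 -0.095  0.011] [0.661 0.057 0.05 ]
side docked 867 z 0.0455 [563.8 -26. ] [143.1  96.9] 7.1 [ 0.488 -0.081  0.038] [0.64 0.03 0.05]
[ 58.8 -50.5   3.1]
[ 51.  -48.1  -1.9]
```

Request:
servo_tool(
  commands=[
    [[5, 31.7, -32.1, -3, 0.39], [5, 31.7, -32.1, -3, 0.39], [5, 31.7, -32.1, -3, 0.39], [5, 31.7, -32.1, -3, 0.39], [5, 31.7, -32.1, -3, 0.39], [5, 31.7, -32.1, -3, 0.39], [5, 31.7, -32.1, -3, 0.39], [5, 31.7, -32.1, -3, 0.39]],
  ],
)

```text
t: 1.1
position: [0.3508, -0.0978, 0.2613]
eef_rot: [0.997, -0.075, 0.0, -0.0]
contact_force: [-0.8, -0.8, -0.0]
width: 0.0502
finger_force: 0.0
```

```bash
cat >> h.py <<'E'
def go(x,y,z,yawdeg):
    s,T=tool(); d=T[:3,:3].T@(np.array([x,y,z])-T[:3,3])*100
    yaw=np.arctan2(T[1,0],T[0,0]); print("t",s["t"],"pos",s["position"].round(4),"yaw",np.degrees(yaw).round(2),"F",s["contact_force"].round(1),"w",round(float(s["width"]),4),"-> cm",d.round(2),"turn",round(yaw-np.radians(yawdeg),4))
E
python3 -c "
from h import *
go(.57,.1425,.2,-9)"
```

```text
t 1.1 pos [ 0.3508 -0.0978  0.2613] yaw -8.65 F [-0.8 -0.8 -0. ] w 0.0502 -> cm [ 18.05 -27.06   6.15] turn 0.0061
```

Request:
servo_tool(
  commands=[
    [[5, 18.05, -27.05, 6.1, 0.006], [5, 18.05, -27.05, 6.1, 0.006], [5, 18.05, -27.05, 6.1, 0.006], [5, 18.05, -27.05, 6.1, 0.006], [5, 18.05, -27.05, 6.1, 0.006], [5, 18.05, -27.05, 6.1, 0.006], [5, 18.05, -27.05, 6.1, 0.006]],
  ],
)

```text
t: 1.98
position: [0.5384, -0.026, 0.2053]
eef_rot: [0.999, -0.037, -0.001, -0.023]
contact_force: [0.3, -1.0, -0.2]
width: 0.05
finger_force: 0.0
```

```bash
python3 - <<'E'
from h import *
go(.57,.1425,.053,-9)
d=grab("wrist"); cv2.imwrite("pics/w1.png",d["image"])
C=cloud(d);ok=d["range_z"]>0
for lo,hi in((.077,.1),(.038,.055)):
    P=C[ok&(C[...,2]>lo)&(C[...,2]<hi)&(C[...,1]>.06)&(C[...,1]<.22)]
    if len(P)<20: print(len(P)); continue
    r=cv2.minAreaRect(np.float32(P[:,:2]*1000));print(len(P),np.median(P[:,2]),r)
E
```

```text
t 1.975 pos [ 0.5384 -0.026   0.2053] yaw -4.22 F [ 0.3 -1.  -0.2] w 0.05 -> cm [  1.96 -16.3   16.01] turn 0.0835
2796 0.08514842364647454 ((570.3096923828125, 140.7288818359375), (14.670414924621582, 117.28610229492188), 81.24918365478516)
2852 0.04404350324015735 ((570.1702880859375, 141.78976440429688), (98.01179504394531, 140.51429748535156), 80.95649719238281)
```

View pics/w1.png

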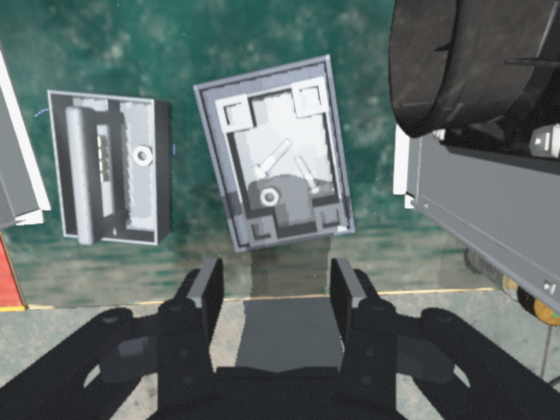

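The wrist view shows both trays clearly, but the arm stopped short and is slightly tilted. I'll check the joints.

```bash
python3 -c "
from h import *
s,T=tool();print(s['joint_pos'].round(3),s['joint_velocities'].round(3));print(T.round(3),s['tau'].round(2),s['moment'])"
```

```text
[-0.074  0.334  0.062  1.302  0.047  3.141] [-0.007 -0.029 -0.032  0.012 -0.008 -0.001]
[[ 0.997 -0.073  0.001  0.539]
 [-0.073 -0.996  0.047 -0.026]
 [-0.002 -0.047 -0.999  0.205]
 [ 0.     0.     0.     1.   ]] [ -0.22 -43.74  24.11   0.92   0.1    0.  ] [-0.02558255 -0.16656632  0.06637815]
```

Request:
servo_tool(
  commands=[
    [[5, 0, 0, -2, -1.45], [5, 0, 0, -2, -1.45], [5, 0, 0, -2, -1.45], [5, 0, 0, -2, -1.45], [5, 0, 0, -2, -1.45], [5, 0, 0, -2, -1.45], [5, 0, 0, -2, -1.45], [5, 0, 0, -2, -1.45]],
  ],
)

```text
t: 3.02
position: [0.5376, -0.0272, 0.2264]
eef_rot: [0.771, 0.637, 0.016, -0.017]
contact_force: [-0.2, -1.4, -0.1]
width: 0.0501
finger_force: 0.0
```

```bash
python3 -c "
from h import *
go(.56,.10,.22,171)
s,T=tool();print(s['joint_pos'].round(3));print(T.round(4))"
```

```text
t 3.025 pos [ 0.5376 -0.0272  0.2264] yaw 79.1 F [-0.2 -1.4 -0.1] w 0.0501 -> cm [12.87 -0.19  1.23] turn -1.604
[-0.077  0.32   0.099  1.352  0.047  1.684]
[[ 0.189   0.982   0.0016  0.5376]
 [ 0.9809 -0.1888  0.0467 -0.0272]
 [ 0.0462 -0.0072 -0.9989  0.2264]
 [ 0.      0.      0.      1.    ]]
```

The last joint hit its limit, which left a 2.7° tilt in the commanded pose. I'll cancel it at the opposite limit.

Request:
servo_tool(
  commands=[
    [[5, 0, 0, 0, -1.48], [5, 0, 0, 0, -1.48], [5, 0, 0, 0, -1.48], [5, 0, 0, 0, -1.48], [5, 0, 0, 0, -1.48], [5, 0, 0, 0, -1.48], [5, 0, 0, 0, -1.48], [5, 0, 0, 0, -1.48]],
  ],
)

```text
t: 4.03
position: [0.5376, -0.0272, 0.2263]
eef_rot: [0.14, 0.99, 0.023, -0.002]
contact_force: [-0.2, -1.1, -0.2]
width: 0.0501
finger_force: 0.0
```

Request:
servo_tool(
  commands=[
    [[5, 0, 0, 0, -1.48], [5, 0, 0, 0, -1.48], [5, 0, 0, 0, -1.48], [5, 0, 0, 0, -1.48], [5, 0, 0, 0, -1.48], [5, 0, 0, 0, -1.48], [5, 0, 0, 0, -1.48], [5, 0, 0, 0, -1.48]],
  ],
)

```text
t: 5.03
position: [0.5376, -0.0272, 0.2264]
eef_rot: [-0.564, 0.825, 0.019, 0.014]
contact_force: [0.2, -1.0, 0.3]
width: 0.0497
finger_force: 0.0
```

Request:
servo_tool(
  commands=[
    [[5, 0, 0, 0, -1.48], [5, 0, 0, 0, -1.48], [5, 0, 0, 0, -1.48], [5, 0, 0, 0, -1.48], [5, 0, 0, 0, -1.48], [5, 0, 0, 0, -1.48], [5, 0, 0, 0, -1.48], [5, 0, 0, 0, -1.48]],
  ],
)

```text
t: 6.02
position: [0.5376, -0.0272, 0.2263]
eef_rot: [0.973, -0.229, -0.005, -0.023]
contact_force: [0.1, 0.4, 0.7]
width: 0.05
finger_force: 0.0
```

```bash
python3 -c "
from h import *
go(.5376,-.047,.2264,180)
s,T=tool();print(s['joint_pos'].round(4));print(T.round(4))"
```

```text
t 6.025 pos [ 0.5376 -0.0272  0.2263] yaw -26.43 F [0.1 0.4 0.7] w 0.05 -> cm [ 0.89  1.77 -0.1 ] turn -3.6029
[-0.0768  0.3201  0.099   1.3517  0.0467 -2.7568]
[[ 0.8953 -0.4455  0.0016  0.5376]
 [-0.445  -0.8943  0.0467 -0.0272]
 [-0.0194 -0.0425 -0.9989  0.2263]
 [ 0.      0.      0.      1.    ]]
```

Request:
servo_tool(
  commands=[
    [[5, 0, 0, 0, -0.18], [5, 0, 0, 0, -0.36], [5, 0, 0, 0, -0.4], [5, 0, 0, 0, -0.43]],
  ],
)

```text
t: 6.52
position: [0.5384, -0.0165, 0.2262]
eef_rot: [0.999, -0.028, 0.0, -0.019]
contact_force: [0.4, 0.5, -0.4]
width: 0.0499
finger_force: 0.0
```

```bash
python3 -c "
from h import *
s,T=tool();print(s['joint_pos'].round(4));print(T.round(4))"
```

```text
[-0.052   0.3196  0.098   1.3492  0.038  -3.1385]
[[ 9.985e-01 -5.500e-02  2.000e-03  5.384e-01]
 [-5.500e-02 -9.978e-01  3.800e-02 -1.650e-02]
 [-1.000e-04 -3.800e-02 -9.993e-01  2.262e-01]
 [ 0.000e+00  0.000e+00  0.000e+00  1.000e+00]]
```

Request:
servo_tool(
  commands=[
    [[5, 0, 2, 0, -0.05], [5, 0, 2, 0, -0.05]],
  ],
)

```text
t: 6.78
position: [0.5382, -0.0129, 0.2251]
eef_rot: [1.0, -0.018, 0.001, -0.01]
contact_force: [0.1, -0.1, -0.0]
width: 0.05
finger_force: 0.0
```

```bash
python3 -c "
from h import *
s,T=tool();print(s['joint_pos'].round(4));print(T.round(4))"
```

```text
[-0.035   0.3187  0.0943  1.3454  0.0197 -3.1399]
[[ 0.9993 -0.0367  0.0018  0.5382]
 [-0.0367 -0.9991  0.0197 -0.0129]
 [ 0.0011 -0.0197 -0.9998  0.2251]
 [ 0.      0.      0.      1.    ]]
```

Halved. Once more with the same push.

Request:
servo_tool(
  commands=[
    [[5, 0, 2, 0, -0.05], [5, 0, 2, 0, -0.05]],
  ],
)

```text
t: 7.02
position: [0.538, -0.0104, 0.2246]
eef_rot: [1.0, -0.011, 0.001, -0.001]
contact_force: [0.4, 0.5, -0.2]
width: 0.0499
finger_force: 0.0
```

```bash
python3 -c "
from h import *
s,T=tool();print(s['joint_pos'].round(4));print(T.round(4))"
```

```text
[-2.0300e-02  3.1780e-01  9.2200e-02  1.3434e+00  1.5000e-03 -3.1404e+00]
[[ 0.9998 -0.0214  0.0018  0.538 ]
 [-0.0215 -0.9998  0.0015 -0.0104]
 [ 0.0018 -0.0015 -1.      0.2246]
 [ 0.      0.      0.      1.    ]]
```

Request:
servo_tool(
  commands=[
    [[5, 0, 0, 0, 0.18], [5, 0.5, -3, 0, 0.36], [5, 1, -6, 0, 0.54], [5, 1.5, -9, 0, 0.72], [5, 2, -12, 0, 0.9], [5, 2.9, -15.4, 0, 1.08], [5, 2.9, -15.4, 0, 1.26], [5, 2.9, -15.4, 0, 1.44]],
  ],
)

```text
t: 8.02
position: [0.5706, 0.143, 0.2247]
eef_rot: [0.743, -0.67, 0.0, -0.001]
contact_force: [-0.3, -0.6, -0.1]
width: 0.0501
finger_force: 0.0
```

Request:
servo_tool(
  commands=[
    [[5, 0, 0, 0, 0.18], [5, 0, 0, 0, 0.36], [5, 0, 0, 0, 0.54], [5, 0, 0, 0, 0.72], [5, 0, 0, 0, 0.9], [5, 0, 0, 0, 1.08], [5, 0, 0, 0, 1.26], [5, 0, 0, 0, 1.44]],
  ],
)

```text
t: 9.02
position: [0.5706, 0.1423, 0.2249]
eef_rot: [-0.116, 0.993, 0.001, 0.001]
contact_force: [0.8, -0.0, 0.1]
width: 0.0498
finger_force: 0.0
```

Request:
servo_tool(
  commands=[
    [[5, 0, 0, 0, 0.18], [5, 0, 0, 0, 0.36], [5, 0, 0, 0, 0.39], [5, 0, 0, 0, 0.39]],
  ],
)

```text
t: 9.52
position: [0.5705, 0.1423, 0.225]
eef_rot: [0.074, 0.997, 0.001, 0.001]
contact_force: [-0.2, 0.6, 0.1]
width: 0.0501
finger_force: 0.0
```

```bash
python3 - <<'E'
from h import *
go(.570,.1415,.053,171)
s,T=tool();print(s['joint_pos'].round(3),T[:3,2].round(4))
d=grab("wrist")
C=cloud(d);ok=d["range_z"]>0
for lo,hi in((.077,.1),(.038,.055)):
    P=C[ok&(C[...,2]>lo)&(C[...,2]<hi)&(C[...,1]>.06)&(C[...,1]<.22)&(C[...,0]>.47)]
    if len(P)<20: print(len(P)); continue
    r=cv2.minAreaRect(np.float32(P[:,:2]*1000));print(len(P),np.median(P[:,2]),r)
E
```

```text
t 9.525 pos [0.5705 0.1423 0.225 ] yaw 171.48 F [-0.2  0.6  0.1] w 0.0501 -> cm [ 0.07 -0.12 17.2 ] turn 0.0083
[2.44e-01 4.19e-01 2.40e-01 1.39e+00 1.00e-03 3.93e-01] [ 0.0019  0.0017 -1.    ]
1963 0.08565724553391707 ((569.6227416992188, 142.4450225830078), (13.482623100280762, 116.43003845214844), 81.12782287597656)
2096 0.04469693784801085 ((627.46337890625, 138.67715454101562), (108.18030548095703, 262.0696105957031), 86.53411102294922)
```

Request:
servo_tool(
  commands=[
    [[5, 0.05, 0, 6, 0.008], [5, 0.05, 0, 12, 0.008], [5, 0.05, 0, 15, 0.008], [5, 0.05, 0, 17.2, 0.008], [5, 0.05, 0, 17.2, 0.008], [5, 0.05, 0, 17.2, 0.008]],
  ],
)

```text
t: 10.32
position: [0.5712, 0.143, 0.0541]
eef_rot: [0.079, 0.997, 0.001, 0.002]
contact_force: [-0.4, 0.4, -0.4]
width: 0.0498
finger_force: 0.0
```

Request:
servo_tool(
  commands=[
    [[1.2, 0, 0, 0, 0], [0, 0, 0, 0, 0], [0, 0, 0, 0, 0], [0, 0, 0, 0, 0], [0, 0, 0, 0, 0], [0, 0, 0, 0, 0]],
  ],
)

```text
t: 11.08
position: [0.5711, 0.1427, 0.0542]
eef_rot: [0.079, 0.997, 0.001, 0.002]
contact_force: [-1.0, -0.8, 5.4]
width: 0.0131
finger_force: 60.9
```

```bash
python3 - <<'E'
from h import *
go(.570,.1425,.153,171)
E
```

```text
t 11.075 pos [0.5711 0.1427 0.0542] yaw 170.9 F [-1.  -0.8  5.4] w 0.0131 -> cm [ 0.07 -0.01 -9.88] turn -0.0018
```

Request:
servo_tool(
  commands=[
    [[0, 0, 0, -1, 0], [0, 0, 0, -2, 0], [0, 0, 0, -4, 0], [0, 0, 0, -6, 0], [0, 0, 0, -8, 0], [0, 0, 0, -9, 0], [0, 0, 0, -10, 0], [0, 0, 0, -10, 0]],
  ],
)

```text
t: 12.08
position: [0.5705, 0.1427, 0.1535]
eef_rot: [0.079, 0.997, 0.001, 0.001]
contact_force: [0.6, 0.3, -3.4]
width: 0.013
finger_force: 59.4
```

```bash
python3 - <<'E'
from h import *
go(.570-.0073,.1425-.170,.154,187.3)
a=grab("top");b=grab("side")
for n,d in(("top",a),("side",b)):
    C=cloud(d); ok=d["range_z"]>0
    for name,bx,lo,hi in(("rim",(.4,.7,.06,.22),.134,.15),("docked",(.4,.7,-.14,.06),.038,.055)):
        m=ok&(C[...,2]>lo)&(C[...,2]<hi)&(C[...,0]>bx[0])&(C[...,0]<bx[1])&(C[...,1]>bx[2])&(C[...,1]<bx[3])
        P=C[m];
        if len(P)<20: print(len(P));continue
        r=cv2.minAreaRect(np.float32(P[:,:2]*1000)); A=np.c_[P[:,:2]-P[:,:2].mean(0),np.ones(len(P))];print(n,name,len(P),np.round(r[0],1),np.round(r[1],1),round(r[2],1),"tilt",np.linalg.lstsq(A,P[:,2],rcond=None)[0].round(4))
c=np.vstack([cv2.resize(a["image"][170:300,140:330],None,fx=2,fy=2),cv2.resize(b["image"][160:310,235:425],None,fx=2,fy=2)])
cv2.imwrite("pics/lift.png",c)
E
```

```text
t 12.075 pos [0.5705 0.1427 0.1535] yaw 170.91 F [ 0.6  0.3 -3.4] w 0.013 -> cm [ -1.92 -16.93  -0.09] turn -0.2861
top rim 328 [568.4 141.6] [ 97.5 139.3] 80.8 tilt [-0.0051 -0.0036  0.1421]
top docked 611 [562.1 -28.9] [138.1  96.2] 7.4 tilt [-0.0054  0.0012  0.0456]
side rim 511 [572.4 143.1] [ 96.  138.3] 81.0 tilt [-0.0067  0.0067  0.1413]
side docked 866 [564.3 -26.1] [141.8  97. ] 7.1 tilt [0.0017 0.0029 0.0448]
```

View pics/lift.png

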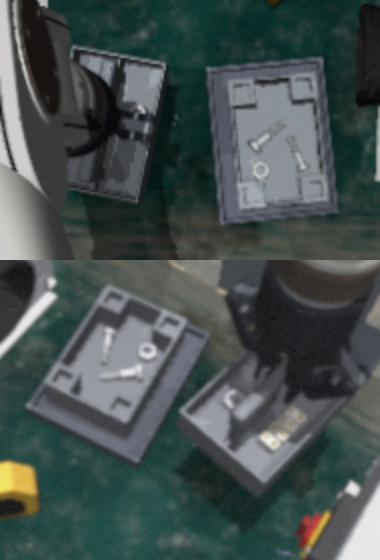

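The lift shows the strip and nut still inside and the tray level. The top and side views agree on the relative move to within about 1 mm.

Request:
servo_tool(
  commands=[
    [[0, -0.2, -1.5, 0, -0.03], [0, -0.4, -4, 0, -0.07], [0, -0.8, -7, 0, -0.12], [0, -1.2, -10.5, 0, -0.17], [0, -1.6, -13.5, 0, -0.22], [0, -1.85, -15.8, 0, -0.26], [0, -1.96, -16.9, 0, -0.2836], [0, -1.96, -16.9, 0, -0.2836]],
  ],
)

```text
t: 13.18
position: [0.5622, -0.0281, 0.1519]
eef_rot: [-0.061, 0.998, 0.001, 0.0]
contact_force: [-0.0, 0.6, -4.7]
width: 0.0133
finger_force: 59.4
```

Request:
servo_tool(
  commands=[
    [[0, 0, 0, 1, 0], [0, 0, 0, 2.5, 0], [0, 0, 0, 3.6, 0], [0, 0, 0, 4.2, 0], [0, 0, 0, 4.2, 0], [0, 0, 0, 4.2, 0]],
  ],
)

```text
t: 13.92
position: [0.5633, -0.0272, 0.1111]
eef_rot: [-0.062, 0.998, 0.001, 0.001]
contact_force: [0.2, 0.3, -3.7]
width: 0.0133
finger_force: 59.4
```

```bash
python3 - <<'E'
from h import *
go(.5632,-.0272,.091,187.2)
a=grab("top");b=grab("side")
for n,d in(("top",a),("side",b)):
    C=cloud(d); ok=d["range_z"]>0
    for name,lo,hi in(("rim",.092,.108),("frame",.01,.022)):
        m=ok&(C[...,2]>lo)&(C[...,2]<hi)&(C[...,0]>.4)&(C[...,0]<.7)&(C[...,1]>-.14)&(C[...,1]<.06)
        P=C[m];r=cv2.minAreaRect(np.float32(P[:,:2]*1000));print(n,name,len(P),np.round(r[0],1),np.round(r[1],1),round(r[2],1))
cv2.imwrite("pics/near.png",cv2.resize(b["image"][130:280,200:400],None,fx=4,fy=4,interpolation=cv2.INTER_CUBIC))
E
```

```text
t 13.925 pos [ 0.5633 -0.0272  0.1111] yaw -172.83 F [ 0.2  0.3 -3.7] w 0.0133 -> cm [0.02 0.   2.01] turn -6.2838
top rim 3 [ 588.1 -139.4] [4.1 0.4] 0.2
top frame 0 [0. 0.] [0. 0.] 0.0
side rim 735 [589.8 -65.4] [142.8 222.4] 23.0
side frame 678 [566.3 -19.4] [176.7 132.5] 7.2
```

View pics/near.png

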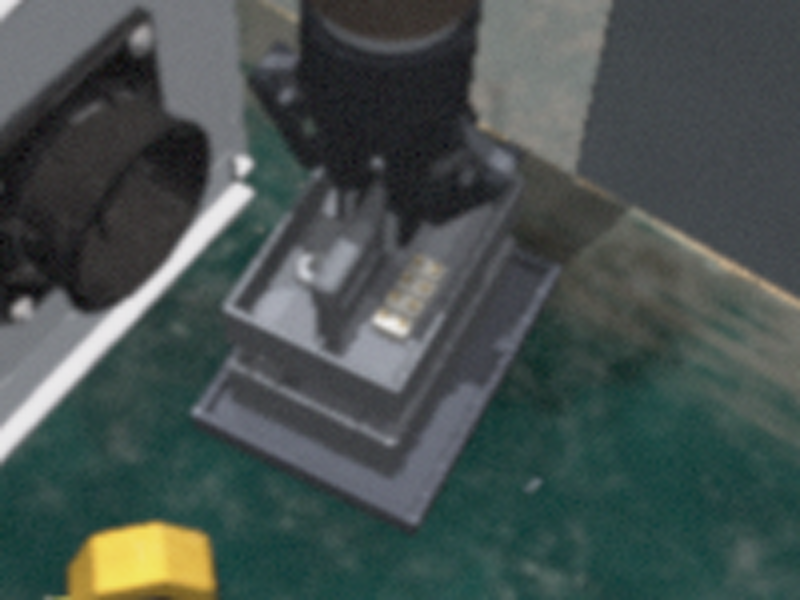

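Tray hovers squarely above the docked one. Descending gently.

Request:
servo_tool(
  commands=[
    [[0, 0, 0, 0.3, 0], [0, 0, 0, 0.6, 0], [0, 0, 0, 0.8, 0], [0, 0, 0, 0.9, 0], [0, 0, 0, 0.95, 0]],
  ],
)

```text
t: 14.65
position: [0.5629, -0.0273, 0.1011]
eef_rot: [-0.062, 0.998, 0.001, 0.001]
contact_force: [-0.4, -0.3, -4.2]
width: 0.0131
finger_force: 59.4
```

Request:
servo_tool(
  commands=[
    [[0, 0, 0, 0.05, 0], [0, 0, 0, 0.1, 0], [0, 0, 0, 0.1, 0]],
  ],
)

```text
t: 15.02
position: [0.5629, -0.0273, 0.1002]
eef_rot: [-0.062, 0.998, 0.001, 0.001]
contact_force: [-0.5, -0.2, -4.4]
width: 0.0131
finger_force: 59.4
```

Request:
servo_tool(
  commands=[
    [[0, 0, 0, 0.05, 0], [0, 0, 0, 0.1, 0], [0, 0, 0, 0.1, 0]],
  ],
)

```text
t: 15.4
position: [0.5629, -0.0273, 0.0992]
eef_rot: [-0.062, 0.998, 0.001, 0.001]
contact_force: [-0.1, 0.6, -4.4]
width: 0.0133
finger_force: 59.4
```

No contact at the expected post-top height, so the lugs appear to be entering. Continuing.

Request:
servo_tool(
  commands=[
    [[0, 0, 0, 0.05, 0], [0, 0, 0, 0.1, 0], [0, 0, 0, 0.15, 0], [0, 0, 0, 0.15, 0]],
  ],
)

```text
t: 15.9
position: [0.5629, -0.0272, 0.0976]
eef_rot: [-0.062, 0.998, 0.001, 0.001]
contact_force: [0.4, -0.4, -5.1]
width: 0.0131
finger_force: 59.4
```

Request:
servo_tool(
  commands=[
    [[0, 0, 0, 0.05, 0], [0, 0, 0, 0.1, 0], [0, 0, 0, 0.15, 0], [0, 0, 0, 0.15, 0]],
  ],
)

```text
t: 16.4
position: [0.5629, -0.0273, 0.0962]
eef_rot: [-0.062, 0.998, 0.001, 0.001]
contact_force: [0.3, 1.0, -4.0]
width: 0.013
finger_force: 59.4
```

Going 4 mm in with no resistance.

Request:
servo_tool(
  commands=[
    [[0, 0, 0, 0.1, 0], [0, 0, 0, 0.2, 0], [0, 0, 0, 0.3, 0], [0, 0, 0, 0.3, 0]],
  ],
)

```text
t: 16.9
position: [0.5629, -0.0272, 0.0931]
eef_rot: [-0.062, 0.998, 0.001, 0.001]
contact_force: [0.7, 1.0, -5.3]
width: 0.0131
finger_force: 59.4
```

Request:
servo_tool(
  commands=[
    [[0, 0, 0, 0.05, 0], [0, 0, 0, 0.1, 0], [0, 0, 0, 0.15, 0], [0, 0, 0, 0.15, 0]],
  ],
)

```text
t: 17.4
position: [0.5629, -0.0272, 0.0917]
eef_rot: [-0.062, 0.998, 0.001, 0.001]
contact_force: [-0.1, -0.2, -4.7]
width: 0.0129
finger_force: 59.4
```

Request:
servo_tool(
  commands=[
    [[0, 0, 0, 0.05, 0], [0, 0, 0, 0.1, 0], [0, 0, 0, 0.1, 0]],
  ],
)

```text
t: 17.77
position: [0.5629, -0.0272, 0.0907]
eef_rot: [-0.062, 0.998, 0.001, 0.001]
contact_force: [0.1, -1.0, -4.2]
width: 0.0132
finger_force: 59.4
```

Request:
servo_tool(
  commands=[
    [[0, 0, 0, 0.05, 0], [0, 0, 0, 0.05, 0]],
  ],
)

```text
t: 18.02
position: [0.563, -0.0273, 0.0903]
eef_rot: [-0.062, 0.998, 0.001, 0.001]
contact_force: [-0.4, 0.1, -3.0]
width: 0.013
finger_force: 59.4
```

Request:
servo_tool(
  commands=[
    [[0, 0, 0, 0.05, 0], [0, 0, 0, 0.05, 0]],
  ],
)

```text
t: 18.27
position: [0.5631, -0.0272, 0.0901]
eef_rot: [-0.062, 0.998, 0.001, 0.001]
contact_force: [-1.8, -0.6, -0.9]
width: 0.0134
finger_force: 59.8
```

Bottomed at the expected height (0.0902) with the load coming off. Releasing and retreating straight up.

Request:
servo_tool(
  commands=[
    [[2, 0, 0, 0, 0], [3, 0, 0, 0, 0], [4.5, 0, 0, 0, 0], [4.5, 0, 0, 0, 0], [4.5, 0, 0, 0, 0]],
  ],
)

```text
t: 18.9
position: [0.563, -0.0273, 0.0898]
eef_rot: [-0.062, 0.998, 0.001, 0.001]
contact_force: [0.1, 0.2, -0.1]
width: 0.0452
finger_force: 0.0
```

Request:
servo_tool(
  commands=[
    [[4.5, 0, 0, -1.5, 0], [4.5, 0, 0, -4, 0], [4.5, 0, 0, -8, 0], [4.5, 0, 0, -12, 0], [4.5, 0, 0, -16, 0], [4.5, 0, 0, -18, 0], [4.5, 0, 0, -18, 0]],
  ],
)

```text
t: 19.77
position: [0.5638, -0.0276, 0.2728]
eef_rot: [-0.062, 0.998, 0.0, 0.004]
contact_force: [0.6, -1.3, -0.9]
width: 0.0451
finger_force: 0.0
```

```bash
python3 - <<'E'
from h import *
go(.35,-.0272,.27,187.2)
b=grab("side");w=grab("wrist")
for n,d in(("side",b),("wrist",w)):
    C=cloud(d); ok=d["range_z"]>0
    for name,lo,hi in(("handle",.11,.13),("rim",.073,.090)):
        m=ok&(C[...,2]>lo)&(C[...,2]<hi)&(C[...,0]>.48)&(C[...,0]<.65)&(C[...,1]>-.1)&(C[...,1]<.05)
        P=C[m]
        if len(P)<20: print(n,len(P));continue
        r=cv2.minAreaRect(np.float32(P[:,:2]*1000)); A=np.c_[P[:,:2]-P[:,:2].mean(0),np.ones(len(P))];print(n,name,len(P),np.round(r[0],1),np.round(r[1],1),round(r[2],1),"tilt",np.linalg.lstsq(A,P[:,2],rcond=None)[0].round(4))
cv2.imwrite("pics/end.png",np.hstack([cv2.resize(b["image"][130:280,200:400],(400,300),interpolation=cv2.INTER_CUBIC),cv2.resize(w["image"],(400,300))]))
E
```

```text
t 19.775 pos [ 0.5638 -0.0276  0.2728] yaw -172.84 F [ 0.6 -1.3 -0.9] w 0.0451 -> cm [21.21  2.71  0.11] turn -6.2839
side handle 428 [563.4 -26. ] [119.1  15.6] 7.6 tilt [ 0.0361 -0.3295  0.1205]
side rim 579 [563.3 -25.9] [141.6  97.4] 6.6 tilt [0.0024 0.0061 0.0792]
wrist handle 1865 [561.5 -27.8] [116.4  13.8] 6.8 tilt [0.0049 0.0036 0.1213]
wrist rim 1684 [562.1 -27.8] [139.3  96.1] 7.3 tilt [-0.008   0.0004  0.0797]
```

View pics/end.png

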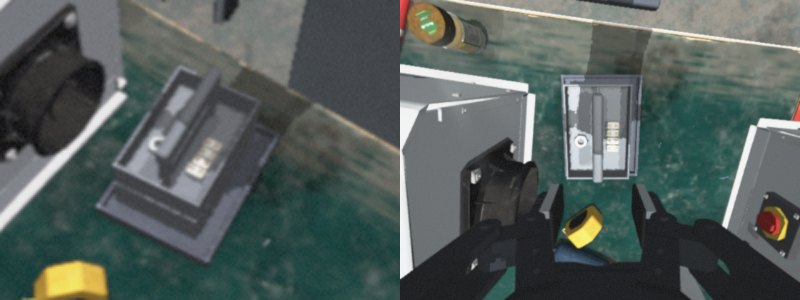

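Final views: the tray is stacked and level. Its rim measures 0.080 m and its handle top 0.121 m, both about 36 mm above where they were on the bench. The strip and nut are inside, and the gripper is clear.

```bash
python3 -c "
from rig import ticket
print(ticket.close_job())"
```

```text
the job is handed in; nothing more can be done
None
```

The loose tray is stacked on the docked tray with the lugs fully home and sitting level, its terminal strip and nut inside, and the gripper clear; the job was handed in at about 20 s.

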